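# Take the sanding drum off its lockable hook and set it in the sander

### The job

The sanding drum hangs by its arbor in the blue lockable twin hook, under the steel noses. Take hold of the drum, press it sideways against the orange sprung keeper until the keeper is felt firmly on its stop, without forcing it, keep it pressed while you lift the drum out past the noses, then set it down gently, centred, in the two open brass V bearings of the green drum sander and let go. Leave the jar, the stone and the screwdriver alone.

Things in the scene. Friction and masses are not known exactly. Their poses are not given: they have to be found in the camera images.
- drum_center (a point): Centre of the loose sanding drum: brown cylinder 44 mm diameter, 50 mm long, about 0.35 kg, on a steel arbor 12 mm diameter and 124 mm long; x axis = arbor axis. Grip the drum across its diameter from above, half-way up, fingers along y of the hook.
- hook: Blue twin hook, fixed; origin under its base, z up, x parallel to the hanging arbor. +y points from the noses to the orange keeper: press that way. Cheeks at x = +-52 mm, with a free gap of 88 mm between them in which nothing reaches above z = 118 mm; side rails at x = +-73 mm, z = 190 mm. Nothing of the hook is above z = 195 mm. 
- rest (a point): Fixed point of the hook (its y = -4, z = 170 mm, axes as the hook): the arbor's centre as it hangs, against a back wall, on a floor that climbs 2 mm per 100 mm towards +y. Steel noses cover it: underside 12 mm, top 22 mm above this point. Raised 3 mm the arbor can go across touching neither floor nor noses.
- throat (a point): Fixed point of the hook (its y = 28, z = 187 mm): the nose edges lie here on average, but noses and keeper sit on a carriage clamped up to 20 mm either way along y (unreported).
- keeper (a point): Fixed point of the hook (y = 35, z = 175 mm): middle of the orange keeper, shut, at the average setting. Its face then is 1 mm short of the nose edges. It slides 15.5 mm to +y; its spring gives 3 N at first, 5 N at the stop, which is rigid (7 N or more: firmly on it; over 18 N: forced). There the arbor, 20 to 61 mm across from rest, clears the noses by 2.5 mm. It shuts when the arbor is 31 mm above rest.
- drum: The same drum and arbor as drum_center, same origin and axes.
- sander: Green drum sander fixed to the bench; origin under its base, z up, x along the bearing axis. Two brass V bearings (90 degrees, open upward, 34 mm wide at the top, top at z = 109 mm) stand at x = +-52 mm, 14 mm thick; free gap between them 90 mm. A grey motor 74 mm high lies beyond, from x = 85 to 145 mm.
- seat (a point): Where the drum's centre lies when the arbor rests in both V bearings: 100 mm above the bench, half-way between the bearings; axes as the sander. Either end of the arbor may point either way.
- jar: White-capped jar, 60 mm diameter, 75 mm high, bystander; origin under its base.
- stone: White marble offcut 75 x 55 x 50 mm, bystander; origin under its base.
- screwdriver: Red-handled screwdriver lying on the bench, about 200 mm long, bystander; origin underneath.
Things that resemble listed ones, but are neither listed nor needed, are in the scene too. What is meant by the drum is not white, and is the larger of those in its own colour.

How it is judged:
By the outcome, as a careful person would: the job done as asked, in the order asked, and still so for the second after the job is handed in, with the robot touching nothing.
It also fails if it takes over 53 s, if anything falls off the work surface, if the arm or the gripper's body presses on something with over 40 N, if the wrist force passes 120 N, or if a joint passes its speed limit or range.

### The arm

A 6-joint arm with a two-finger parallel gripper is mounted at the origin on the work surface. World frame = base frame: x ahead of the robot, y to its left, z up, the work surface at z = 0. Lengths are in m, angles in degrees, forces in N, time in s.
With the tool pointing down it reaches from about 0.4 to 0.825 m from the base axis. Payload 7 kg.
Tool frame: the origin (TCP) lies midway between the tips of the shut fingers; the grasp point (between the pads) lies 19 mm behind it; z points along the fingers, x is the direction in which the jaws open and shut, and the axes are right-handed (so a half turn about z gives the same grasp; the last joint's range is limited). The gripper opens to 88 mm and grips with 3 to 60 N. Pads are 19 mm wide; open, the fingers measure 130 mm over their backs; the gripper's body (78 mm by 193 mm) begins 47 mm behind the grasp point.
Start: joints at [-55.743, 20.546, 0.682, 0, -70.136, -16.507], TCP at [0.206, -0.643, 0.227] pointing down, gripper open.
Joint ranges: [-176.03, 176.03], [-82.01, 121.73], [-58.28, 71.71], [-173.87, 95.51], [-174.79, -0.11], [-173.66, 173.66]. Speed limits (degrees/s): [136.94, 136.94, 172.46, 180, 180, 180].

### API

Orientations are given as [roll, pitch, yaw] about the fixed x, y, z axes, in that order (R = Rz(yaw) Ry(pitch) Rx(roll)).
In Python, from plant import * gives the robot as it stands. The module is installed in compiled form; this text tells all that it offers.
- The arm moves only by the shell command python3 -m pendant 'ROWS' [OPENING]. ROWS is JSON, a list that holds one entry, the list of rows, each a list of 6 numbers: the shift along the world's x, y, z in mm, then the turn, a rotation vector about the world's x, y, z in degrees. A call has 1 to 10 rows; each row is the pose to reach, as a shift and turn from the pose commanded when the call began; what a row does not reach only later rows make up. A row lasts 1/8 s, in which the tool goes at most 62.5 mm and 10.7 degrees, less where a joint would pass 70% of its speed; a pose out of reach is approached as far as the arm can. A call with a gripper value outside its range is refused whole. OPENING is the closure, from -1 (fully open) to 1 (shut), set as the call begins (- or left out, the last holds). The fingers move at their own pace and stop on an object; the grip force is fixed at half the most. Time passes only in rows, so rows that repeat a pose let the fingers close. It gives the time, the measured TCP pose, the force and the opening at its end, in the units of the state.
- get_obs(): the state, without advancing time (a new reading comes with each control period).
- snapshot(name): name is "side" or "top"; returns a dict with "pixels" (420x560x3 uint8, red, green, blue), "depth" (420x560 float32, m along the optical axis (not along the pixel's ray), 0 where there is no reading), "fx", "fy", "cx", "cy" (pixels), "pose" (4x4, takes a point from camera to world coordinates). Camera axes: x right, y down, z forward; pixel columns grow to the right and rows downward; lengths in m; the calibration is good to about 2 mm. A picture is of the moment at which its call begins.
- close_job(): hands the job in, once; it reports no verdict.
The state is a dict: "clock": time; "joint_pos": joint angles; "qvel": joint speeds; "tau": joint torques, N m; "tool_pos": TCP position; "orientation": TCP orientation; "force": force on the tool from outside, world axes, zero at the start; "moment": the same for the moment, N m; "opening": finger opening in m.
Only numpy, scipy, OpenCV 4.12 (cv2) and the standard library are available. Lean on these libraries where they do the work, as an engineer would, in place of code of your own. Each camera call takes 0.05 s, during which the arm holds its last target. There are 200 camera calls.

## Working session

There is one attempt and no reset: what is moved stays moved. The work goes in short steps, Python scripts to look and compute and a shell command to move; the robot and the scene stay as the last step left them, time stands still between calls to the robot, and variables do not carry over. Pictures are saved under pics/ and viewed, about 8 in all and at most 12, crops included, and the job is handed in when it is done.

```bash
mkdir -p pics; cat > h.py <<'E'
from plant import *
import numpy as np, cv2, pickle
def snap(n,tag):
    s=snapshot(n); pickle.dump(s,open(f'{tag}.pkl','wb')); cv2.imwrite(f'pics/{tag}.png',s['pixels'][:,:,::-1]); return s
def load(tag): return pickle.load(open(f'{tag}.pkl','rb'))
def crop(s,u0,v0,u1,v1,k,name):
    cv2.imwrite(f'pics/{name}.png',cv2.resize(s['pixels'][v0:v1,u0:u1,::-1],None,fx=k,fy=k,interpolation=cv2.INTER_CUBIC))
def cloud(s):
    d=s['depth']; v,u=np.indices(d.shape)
    P=np.stack([(u-s['cx'])/s['fx']*d,(v-s['cy'])/s['fy']*d,d],-1)@s['pose'][:3,:3].T+s['pose'][:3,3]
    P[d==0]=np.nan; return P
def px(s,u,v,r=1): return np.nanmedian(cloud(s)[v-r:v+r+1,u-r:u+r+1].reshape(-1,3),0)
def proj(s,p):
    c=s['pose'][:3,:3].T@(np.array(p)-s['pose'][:3,3]); return s['fx']*c[0]/c[2]+s['cx'],s['fy']*c[1]/c[2]+s['cy']
E
python3 - <<'E'
from h import *
for n in('top','side'):
    s=snap(n,n+'0'); print(n,s['fx'],s['cx'],s['cy'],s['pose'].round(3).tolist())
a=load('top0')['pixels'];b=load('side0')['pixels']
o=get_obs();print(o['clock'],o['tool_pos'],o['orientation'],o['force'],o['opening'])
E
```

```text
top 431.40821435970315 282.6842323677882 210.10474945279827 [[-0.009, -0.985, 0.174, 0.353], [-1.0, 0.009, 0.002, -0.007], [-0.003, -0.174, -0.985, 0.959], [0.0, 0.0, 0.0, 1.0]]
side 427.13031593959124 281.90740065771087 213.32815147758868 [[0.8, -0.336, 0.497, 0.082], [-0.6, -0.462, 0.654, -0.565], [0.01, -0.821, -0.571, 0.608], [0.0, 0.0, 0.0, 1.0]]
0.1 [ 0.20561463 -0.64245222  0.22573304] [-1.79991433e+02 -8.49565762e-02  1.07744962e+02] [-0.60283701 -0.69253064  0.15370018] 0.08781763783579936
```

View pics/top0.png

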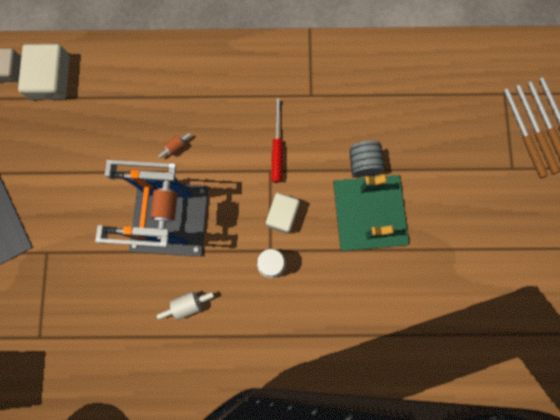

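View pics/side0.png

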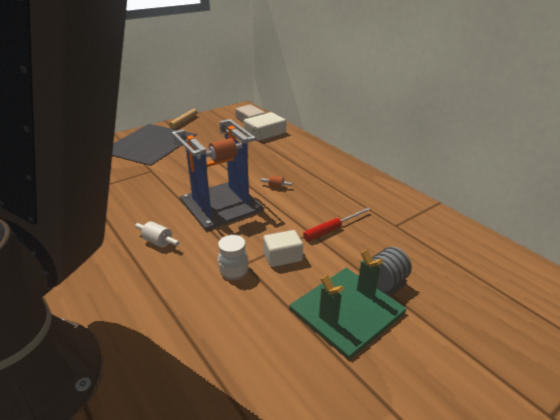

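The candidates in the top view are the brown drum in the hook (163,205), a small brown drum on the bench (177,146) and a white one (186,305). I choose the hook drum because it is the larger brown one. The sander is the green plate at (370,213), with brass Vs at (376,181) and (382,231).

```bash
python3 - <<'E'
from h import *
s=load('top0'); a=cv2.resize(s['pixels'][145:270,85:220,::-1],None,fx=4.4,fy=4.4,interpolation=cv2.INTER_CUBIC)
b=cv2.resize(s['pixels'][160:260,325:420,::-1],None,fx=2.1*1,fy=2.1,interpolation=cv2.INTER_CUBIC)
c=np.zeros((a.shape[0],a.shape[1]+b.shape[1],3),np.uint8);c[:,:a.shape[1]]=a;c[:b.shape[0],a.shape[1]:]=b
cv2.imwrite('pics/c0.png',c);print(c.shape)
P=cloud(s);rgb=s['pixels'].astype(float);hsv=cv2.cvtColor(s['pixels'],cv2.COLOR_RGB2HSV)
def rep(n,m):
    q=P[m]; q=q[~np.isnan(q[:,0])]; 
    if len(q)<5: print(n,len(q));return
    c=np.median(q,0); r=cv2.minAreaRect((q[:,:2]*1000).astype(np.float32)); print(n,len(q),c.round(4),q.min(0).round(3),q.max(0).round(3),r)
U=np.indices(P.shape[:2]);v,u=U
hb=(u>90)&(u<220)&(v>150)&(v<265); sb=(u>325)&(u<420)&(v>165)&(v<260)
z=P[...,2]
rep('rails',hb&(z>.182)&(z<.21))
rep('hookbase',hb&(z>.005)&(z<.03))
rep('drum',hb&(z>.15)&(hsv[...,0]<12)&(hsv[...,1]>120)&(u>151))
rep('orange',hb&(z>.15)&(hsv[...,0]<16)&(hsv[...,1]>180)&(u<152))
rep('green',sb&(hsv[...,0]>50)&(hsv[...,0]<90)&(hsv[...,1]>100)&(z<.05))
for n,m in(('b1',v<205),('b2',v>=205)): rep(n,sb&m&(z>.085)&(z<.13))
E
```

```text
(550, 794, 3)
rails 2050 [0.5017 0.2304 0.1901] [0.425 0.193 0.182] [0.585 0.331 0.199] ((505.6329650878906, 261.4051208496094), (130.39990234375, 152.89271545410156), 85.75800323486328)
hookbase 2988 [0.494  0.2173 0.0119] [0.41  0.152 0.005] [0.659 0.43  0.03 ] ((534.0845336914062, 290.64898681640625), (244.37416076660156, 264.7191467285156), 4.118234157562256)
drum 592 [0.5033 0.2112 0.1888] [0.477 0.193 0.17 ] [0.528 0.235 0.196] ((502.76239013671875, 214.9737548828125), (42.03599166870117, 50.15683364868164), 86.52568817138672)
orange 131 [0.5505 0.2681 0.1927] [0.446 0.259 0.15 ] [0.563 0.279 0.199] ((505.1510314941406, 268.8192443847656), (14.289937973022461, 117.10227966308594), 86.17899322509766)
green 3952 [ 0.5124 -0.1913  0.0146] [ 0.432 -0.278  0.009] [ 0.595 -0.123  0.05 ] ((513.31591796875, -199.89120483398438), (155.01455688476562, 146.8937225341797), 4.300243854522705)
b1 166 [ 0.5641 -0.1967  0.1011] [ 0.557 -0.216  0.085] [ 0.573 -0.175  0.112] ((565.299072265625, -195.19244384765625), (14.998613357543945, 42.28650665283203), 4.093536376953125)
b2 163 [ 0.4606 -0.2054  0.1018] [ 0.453 -0.224  0.086] [ 0.47  -0.182  0.112] ((461.4353332519531, -202.85690307617188), (14.232550621032715, 41.994529724121094), 4.724761962890625)
```

View pics/c0.png

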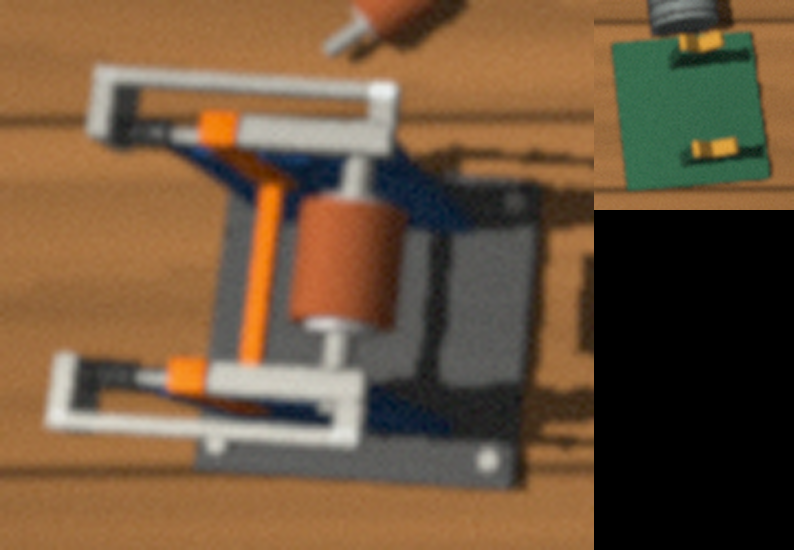

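The crop confirms the brown drum with its steel arbor under the noses, with the keeper on the left (+y world). Next I fit the hook frame more accurately.

```bash
python3 - <<'E'
from h import *
from scipy.optimize import minimize
for tag in('top0','side0'):
    s=load(tag);P=cloud(s).reshape(-1,3);hsv=cv2.cvtColor(s['pixels'],cv2.COLOR_RGB2HSV).reshape(-1,3).astype(int)
    near=(abs(P[:,0]-.505)<.12)&(abs(P[:,1]-.24)<.13)
    # drum brown top patch
    m=near&(P[:,2]>.15)&(P[:,2]<.21)&(abs(P[:,0]-.503)<.022)&(abs(P[:,1]-.213)<.03)
    q=P[m]
    def f(t): # cyl fit: y0,z0, slope
        y0,z0,k=t; a=np.arctan(k); d=(q[:,1]-y0-k*(q[:,0]-.503))*np.cos(a)
        return np.sum(np.minimum(abs(np.hypot(d,q[:,2]-z0)-.022),.004))
    r=minimize(f,[.213,.17,-.07],method='Nelder-Mead',options=dict(maxiter=4000,xatol=1e-6,fatol=1e-8)); print(tag,len(q),r.x,r.fun/len(q))
    br=near&(P[:,2]>.15)&(hsv[:,0]<13)&(hsv[:,1]>110)&(abs(P[:,1]-.213)<.028)
    x=P[br,0]+0; print(' drum x ext',np.percentile(x,[1,50,99]))
    ps=np.deg2rad(-4); e=np.array([np.cos(ps),np.sin(ps)]);n=np.array([-np.sin(ps),np.cos(ps)])
    h=near&(P[:,2]>.17)&(P[:,2]<.205)
    X=(P[:,:2]-[.503,.213])@e;Y=(P[:,:2]-[.503,.213])@n
    for lo,hi in((-.09,-.062),(.062,.09)):
        k=h&(X>lo)&(X<hi); print(' rail',k.sum(),np.polyfit(Y[k],X[k],1),np.percentile(Y[k],[1,99]),np.median(X[k]))
    for lo,hi in((-.062,-.045),(.045,.062)):
        k=h&(X>lo)&(X<hi)&(P[:,2]>.18); o=k&(hsv[:,1]>180); g=k&(hsv[:,1]<70)
        print(' arm grey Y',np.percentile(Y[g],[1,99]) if g.sum() else 0,'orange',np.percentile(Y[o],[2,98]) if o.sum() else 0)
E
```

```text
top0 583 [ 0.2161472   0.16959939 -0.07674017] 0.0008674669755850376
 drum x ext [0.47841336 0.50247168 0.52716891]
 rail 343 [ 0.00636341 -0.07283592] [-0.01389874  0.11264372] -0.07337003462105741
 rail 337 [-0.00486233  0.07053707] [-0.01424826  0.11201557] 0.07020433369746319
 arm grey Y [-0.01397326  0.11224902] orange [0.0500373  0.06225769]
 arm grey Y [-0.01428948  0.11173017] orange [0.05040132 0.06287352]
side0 358 [ 0.2165514   0.17071858 -0.06549967] 0.0009350162540196959
 drum x ext [0.47596158 0.49944809 0.52586931]
 rail 191 [-0.0087187  -0.07316632] [-0.015617   0.1127568] -0.07542591554201027
 rail 155 [-0.00812932  0.06980749] [-0.01482353  0.10968492] 0.06933977582287655
 arm grey Y [-0.01473825  0.11118195] orange [0.04844494 0.06372077]
 arm grey Y [-0.01596797  0.1110849 ] orange [0.05028879 0.06391627]
```

```bash
python3 -m pendant '[[[50,60,40,0,0,0],[100,120,80,0,0,0],[150,170,90,0,0,-5],[190,220,100,0,0,-10],[220,280,100,0,0,-15],[250,340,100,0,0,-22],[270,400,100,0,0,-22],[280,460,100,0,0,-22],[290,520,100,0,0,-22],[295,580,100,0,0,-22]]]' -1
```

```text
clock: 1.35
tool_pos: [0.4914, -0.1196, 0.3261]
orientation: [-180.0, -0.0, 85.8]
force: [1.8, 0.6, -0.1]
opening: 0.0874
```

```bash
python3 -m pendant '[[[2,55,0,0,0,0],[4,115,0,0,0,0],[6,175,0,0,0,0],[8,235,0,0,0,0],[10,290,0,0,0,0],[11,325,0,0,0,0],[11,336,0,0,0,0],[11,336,-30,0,0,0],[11,336,-50,0,0,0],[11,336,-50,0,0,0]]]' -1; python3 - <<'E'
from h import *
s=snap('side','side1')
crop(s,130,80,300,210,4,'c1')
o=get_obs();print(o['tool_pos'],o['force'])
E
```

```text
clock: 2.6
tool_pos: [0.5015, 0.2132, 0.2749]
orientation: [-179.9, 0.1, 85.7]
force: [0.2, -0.4, 0.3]
opening: 0.0876
[0.50221451 0.21359007 0.27633766] [-0.27550803  0.16918268  0.58119269]
```

View pics/c1.png

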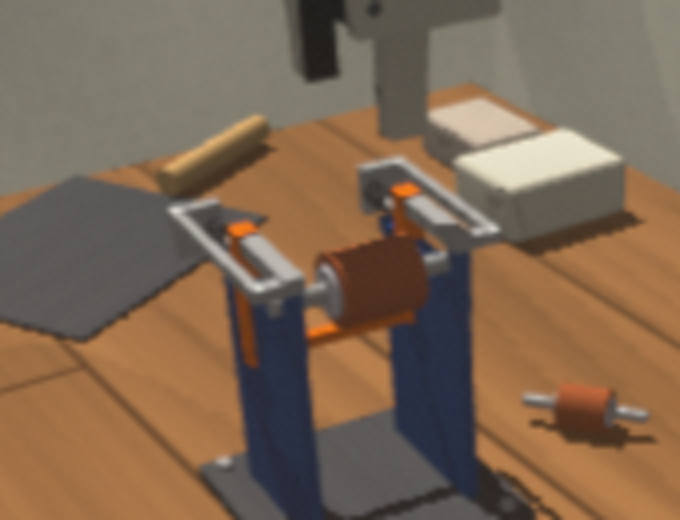

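The fingers straddle the drum. In the crop the drum is at (372,275) and the fingers are above at (315,60) and (402,100). I go down now.

```bash
python3 -m pendant '[[[0,3,-30,0,0,0],[0,3,-65,0,0,0],[0,3,-95,0,0,0],[0,3,-115,0,0,0],[0,3,-124,0,0,0],[0,3,-124,0,0,0]]]' -1;  python3 -m pendant '[[[0,0,0,0,0,0],[0,0,0,0,0,0],[0,0,0,0,0,0],[0,0,0,0,0,0],[0,0,0,0,0,0],[0,0,0,0,0,0],[0,0,0,0,0,0],[0,0,0,0,0,0]]]' 1; python3 -c "
from h import *
print(get_obs())"
```

```text
clock: 3.4
tool_pos: [0.5027, 0.2174, 0.1529]
orientation: [180.0, -0.0, 85.7]
force: [1.5, -0.9, 1.4]
opening: 0.0873
clock: 4.4
tool_pos: [0.5022, 0.2173, 0.1524]
orientation: [-180.0, 0.0, 85.8]
force: [0.5, -0.8, 1.0]
opening: 0.0433
{'clock': 4.4, 'joint_pos': array([ 4.39175222e+01,  1.21288155e+01, -2.14689122e+01,  3.59794342e-03,
       -5.64062125e+01, -1.38169025e+02]), 'qvel': array([ 0.02238108,  0.00701351, -0.08798011, -0.12530432,  0.0161345 ,
       -0.14400697]), 'tau': array([-7.40107207e-03, -4.25039148e+01,  2.58112299e+01,  6.02805108e+00,
        1.90729355e-01, -1.57588004e-02]), 'tool_pos': array([0.50224975, 0.21733069, 0.15240292]), 'orientation': array([-1.79999605e+02,  4.93470953e-03,  8.57504877e+01]), 'force': array([ 0.52303337, -0.7942238 ,  1.04504363]), 'moment': array([-0.13253106,  0.23137291,  0.0330231 ]), 'opening': 0.04328581709362248}
```

```bash
python3 -m pendant '[[[0,0,1.5,0,0,0],[0,0,3,0,0,0],[0,0,3,0,0,0],[0,0,3,0,0,0]]]'; python3 -m pendant '[[[0.7,10,0,0,0,0],[1.5,20,0,0,0,0],[2.1,29,0,0,0,0],[2.5,35,0,0,0,0],[2.5,35,0,0,0,0],[2.5,35,0,0,0,0]]]'
```

```text
clock: 4.9
tool_pos: [0.5022, 0.2173, 0.1552]
orientation: [-180.0, 0.0, 85.7]
force: [-0.1, 0.0, -3.1]
opening: 0.0434
clock: 5.65
tool_pos: [0.5046, 0.2522, 0.1553]
orientation: [-180.0, 0.0, 85.8]
force: [-0.8, -0.3, -2.5]
opening: 0.043
```

```bash
python3 -m pendant '[[[0.3,4,0,0,0,0],[0.5,7,0,0,0,0],[0.6,8,0,0,0,0],[0.6,8,0,0,0,0],[0.6,8,0,0,0,0]]]'; python3 -m pendant '[[[0.3,4,0,0,0,0],[0.5,7,0,0,0,0],[0.6,8,0,0,0,0],[0.6,8,0,0,0,0],[0.6,8,0,0,0,0]]]'
```

```text
clock: 6.28
tool_pos: [0.5053, 0.2601, 0.1553]
orientation: [-180.0, 0.0, 85.7]
force: [0.0, -3.3, -1.8]
opening: 0.0435
clock: 6.9
tool_pos: [0.5059, 0.2682, 0.1553]
orientation: [-180.0, 0.0, 85.7]
force: [0.1, -5.1, -1.9]
opening: 0.0434
```

```bash
python3 -m pendant '[[[0.1,1,0,0,0,0],[0.15,2,0,0,0,0],[0.15,2,0,0,0,0],[0.15,2,0,0,0,0]]]'; python3 -c "
from h import *
import time
print([get_obs()['force'].round(1).tolist() for _ in range(3)])"
```

```text
clock: 7.4
tool_pos: [0.506, 0.2703, 0.1553]
orientation: [-180.0, 0.0, 85.7]
force: [-0.7, -4.6, -2.5]
opening: 0.0433
[[-0.7, -4.6, -2.5], [-0.7, -4.6, -2.5], [-0.7, -4.6, -2.5]]
```

```bash
python3 -m pendant '[[[0.05,0.5,0,0,0,0],[0.1,1,0,0,0,0],[0.1,1,0,0,0,0],[0.1,1,0,0,0,0]]]'
```

```text
clock: 7.9
tool_pos: [0.5061, 0.2712, 0.1553]
orientation: [-180.0, 0.0, 85.7]
force: [-0.5, -6.0, -2.6]
opening: 0.0433
```

```bash
python3 -m pendant '[[[0.05,0.5,0,0,0,0],[0.05,0.5,0,0,0,0],[0.05,0.5,0,0,0,0]]]'; python3 -m pendant '[[[0.05,0.5,0,0,0,0],[0.05,0.5,0,0,0,0],[0.05,0.5,0,0,0,0]]]'
```

```text
clock: 8.28
tool_pos: [0.5061, 0.2717, 0.1553]
orientation: [-180.0, 0.0, 85.7]
force: [0.2, -5.7, -1.6]
opening: 0.0434
clock: 8.65
tool_pos: [0.5061, 0.2719, 0.1553]
orientation: [-180.0, 0.0, 85.7]
force: [0.4, -6.2, -2.9]
opening: 0.0433
```

```bash
python3 -m pendant '[[[0.05,0.5,0,0,0,0],[0.05,0.5,0,0,0,0],[0.05,0.5,0,0,0,0]]]'; python3 -m pendant '[[[0,0.3,0,0,0,0],[0,0.3,0,0,0,0],[0,0.3,0,0,0,0]]]'
```

```text
clock: 9.02
tool_pos: [0.5061, 0.2719, 0.1553]
orientation: [-180.0, 0.1, 85.7]
force: [0.8, -8.0, -1.9]
opening: 0.0435
clock: 9.4
tool_pos: [0.5061, 0.272, 0.1553]
orientation: [-180.0, 0.1, 85.7]
force: [1.5, -8.9, -0.6]
opening: 0.0433
```

```bash
python3 -m pendant '[[[0,0.4,0,0,0,0],[0,0.8,0,0,0,0],[0,0.8,0,0,0,0],[0,0.8,0,0,0,0]]]'; python3 -m pendant '[[[0,0,1,0,0,0],[0,0,2,0,0,0],[0,0,3,0,0,0],[0,0,4,0,0,0],[0,0,4,0,0,0]]]'
```

```text
clock: 9.9
tool_pos: [0.5061, 0.272, 0.1553]
orientation: [-180.0, 0.2, 85.7]
force: [-0.1, -11.6, -0.4]
opening: 0.0435
clock: 10.52
tool_pos: [0.5054, 0.272, 0.1581]
orientation: [-179.9, 0.2, 85.7]
force: [-0.3, -9.4, -7.2]
opening: 0.0433
```

```bash
python3 -m pendant '[[[0,0.3,1.5,0,0,0],[0,0.3,3,0,0,0],[0,0.3,4.5,0,0,0],[0,0.3,6,0,0,0]]]'; python3 -m pendant '[[[0,0,1.5,0,0,0],[0,0,3,0,0,0],[0,0,4.5,0,0,0],[0,0,6,0,0,0]]]'
```

```text
clock: 11.02
tool_pos: [0.5049, 0.2721, 0.1637]
orientation: [-179.8, 0.2, 85.7]
force: [-0.1, -8.7, -7.9]
opening: 0.0435
clock: 11.52
tool_pos: [0.5049, 0.2721, 0.1697]
orientation: [-179.8, 0.2, 85.7]
force: [-1.2, -10.7, -7.8]
opening: 0.0433
```

```bash
python3 -m pendant '[[[0,0.2,1.5,0,0,0],[0,0.2,3,0,0,0],[0,0.2,4.5,0,0,0],[0,0.2,6,0,0,0]]]'; python3 -m pendant '[[[0,0,1.5,0,0,0],[0,0,3,0,0,0],[0,0,4.5,0,0,0],[0,0,6,0,0,0]]]';python3 -m pendant '[[[0,0,1.5,0,0,0],[0,0,3,0,0,0],[0,0,4.5,0,0,0],[0,0,6,0,0,0]]]'
```

```text
clock: 12.02
tool_pos: [0.5048, 0.2721, 0.1756]
orientation: [-179.8, 0.3, 85.7]
force: [0.2, -9.9, -7.5]
opening: 0.0434
clock: 12.52
tool_pos: [0.5068, 0.2755, 0.1837]
orientation: [179.9, -0.1, 85.7]
force: [-0.3, -0.2, -3.9]
opening: 0.0431
clock: 13.02
tool_pos: [0.5064, 0.2746, 0.1895]
orientation: [180.0, -0.0, 85.8]
force: [0.7, 1.1, -3.5]
opening: 0.0431
```

The keeper let go at about 31 mm, so the drum is out. Next I carry it over the sander.

```bash
python3 -m pendant '[[[0,0,40,0,0,0],[0,0,80,0,0,0],[0,-30,90,0,0,0],[0,-75,90,0,0,2],[1,-125,90,0,0,4],[2,-175,90,0,0,6],[3,-225,90,0,0,8.5],[4,-275,90,0,0,8.5],[5,-325,90,0,0,8.5],[6,-375,90,0,0,8.5]]]';python3 -m pendant '[[[0,-40,0,0,0,0],[0,-75,0,0,0,0],[1,-95,-30,0,0,0],[1,-99,-70,0,0,0],[1,-99,-110,0,0,0],[1,-99,-130,0,0,0],[1,-99,-130,0,0,0],[1,-99,-130,0,0,0]]]'; python3 - <<'E'
from h import *
s=snap('side','side2'); t=snap('top','top2')
crop(s,270,210,440,350,4,'c2')
crop(t,310,130,430,270,4,'c2t')
o=get_obs();print(o['tool_pos'],o['orientation'],o['force'])
E
```

```text
clock: 14.28
tool_pos: [0.5122, -0.1021, 0.2797]
orientation: [180.0, -0.0, 94.3]
force: [1.4, -0.2, -2.6]
opening: 0.0434
clock: 15.28
tool_pos: [0.5142, -0.1997, 0.1505]
orientation: [179.9, 0.0, 94.3]
force: [0.1, -0.9, -2.4]
opening: 0.0435
[ 0.51427875 -0.19958008  0.15076918] [1.79866101e+02 2.57048036e-02 9.42659266e+01] [-0.26664801  0.02413749 -2.71869701]
```

View pics/c2.png

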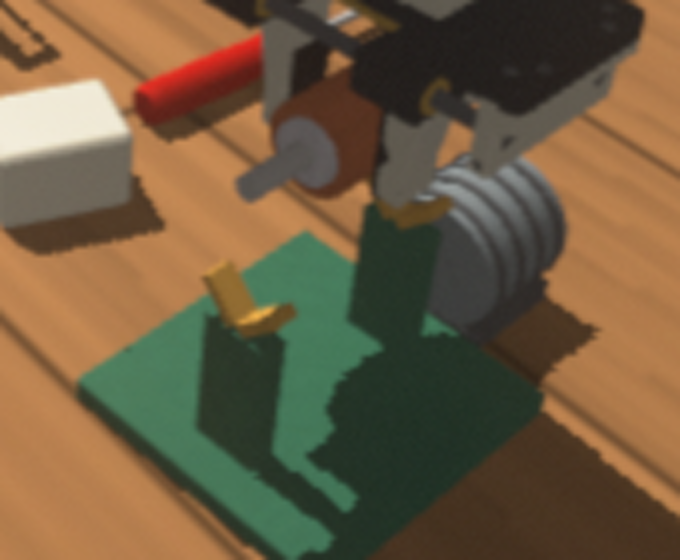

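View pics/c2t.png

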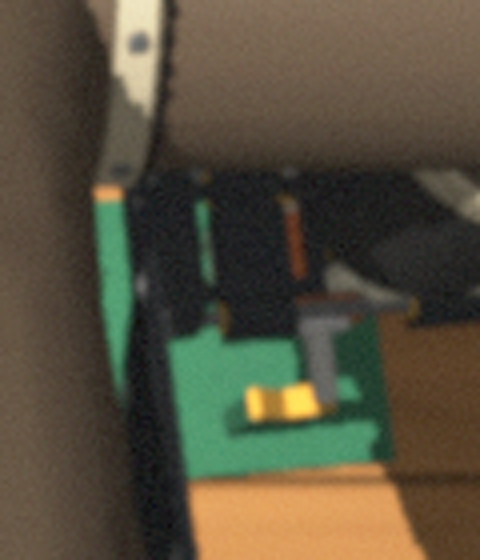

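The side crop shows the arbor's near end at crop (248,188), which is pixel (332,257). The drum hangs level and lines up with the near V at (248,310). I measure the held arbor.

```bash
python3 - <<'E'
from h import *
e=np.array([np.cos(np.deg2rad(4.3)),np.sin(np.deg2rad(4.3))]);n=np.array([-e[1],e[0]])
c=np.array([.5143,-.1996])
for tag,(u0,u1,v0,v1) in (('side2',(325,375,225,268)),('top2',(380,398,205,235))):
    s=load(tag);P=cloud(s);Q=P[v0:v1,u0:u1].reshape(-1,3)
    X=(Q[:,:2]-c)@e;Y=(Q[:,:2]-c)@n
    k=(abs(Y)<.03)&(X<-.027)&(X>-.08)&(Q[:,2]>.14)&(Q[:,2]<.20)
    print(tag,k.sum(),'X',np.percentile(X[k],[2,10,50]).round(4),'Y vs X',np.polyfit(X[k],Y[k],1).round(4),'Ymed',np.percentile(Y[k],[5,50,95]).round(4),'z',np.percentile(Q[k,2],[5,50,95]).round(4), 'z slope',np.polyfit(X[k],Q[k,2],1).round(4))
    for x0 in np.arange(-.066,-.026,.004):
        j=k&(abs(X-x0)<.002)
        if j.sum()>3: print('  ',round(x0,3),j.sum(),np.percentile(Y[j],[5,95]).round(4),np.percentile(Q[j,2],[5,95]).round(4))
# bearings in side0, same frame
s=load('side0');Q=cloud(s).reshape(-1,3);hsv=cv2.cvtColor(s['pixels'],cv2.COLOR_RGB2HSV).reshape(-1,3).astype(int)
for tag in('side0','top0'):
  s=load(tag);Q=cloud(s).reshape(-1,3);hsv=cv2.cvtColor(s['pixels'],cv2.COLOR_RGB2HSV).reshape(-1,3).astype(int)
  X=(Q[:,:2]-c)@e;Y=(Q[:,:2]-c)@n
  br=(hsv[:,0]>15)&(hsv[:,0]<28)&(hsv[:,1]>150)&(hsv[:,2]>90)&(Q[:,2]>.085)&(Q[:,2]<.115)&(abs(Y)<.03)
  for sg in(-1,1):
    k=br&(abs(X-sg*.052)<.014); 
    if k.sum(): print(tag,sg,k.sum(),'X',np.percentile(X[k],[2,50,98]).round(4),'Y',np.percentile(Y[k],[2,98]).round(4),'z',np.percentile(Q[k,2],[2,50,98]).round(4))
    # V bottom: fit
    if k.sum()>20:
      from scipy.optimize import minimize
      f=lambda t:np.sum(abs(Q[k,2]-t[1]-abs(Y[k]-t[0])))
      r=minimize(f,[0,.09],method='Nelder-Mead');print('   V',r.x.round(4),r.fun/k.sum())
E
```

```text
side2 262 X [-0.0618 -0.061  -0.0341] Y vs X [-0.0099 -0.0025] Ymed [-0.0113 -0.0028  0.009 ] z [0.1594 0.1727 0.1812] z slope [0.0067 0.1718]
   -0.062 34 [-0.0054  0.0048] [0.1643 0.1751]
   -0.058 15 [-0.0058  0.0017] [0.1678 0.1747]
   -0.054 17 [-0.0056  0.0027] [0.1672 0.1756]
   -0.05 13 [-0.0056  0.0007] [0.169 0.175]
   -0.046 16 [-0.006   0.0031] [0.1691 0.175 ]
   -0.042 15 [-0.0066  0.0006] [0.1679 0.1748]
   -0.038 12 [-0.0059  0.0035] [0.1691 0.1745]
   -0.034 18 [-0.0058  0.0023] [0.1684 0.1748]
   -0.03 73 [-0.0132  0.0109] [0.1571 0.182 ]
   -0.026 49 [-0.012   0.0126] [0.157  0.1827]
top2 145 X [-0.0617 -0.0583 -0.0428] Y vs X [-0.0462 -0.0015] Ymed [-0.006   0.0011  0.0058] z [0.1687 0.1735 0.1805] z slope [0.0688 0.1765]
   -0.062 12 [-0.0053  0.0053] [0.1711 0.1772]
   -0.058 12 [-0.0033  0.0052] [0.1704 0.1754]
   -0.054 14 [-0.0039  0.0051] [0.1691 0.1736]
   -0.05 15 [-0.0042  0.0055] [0.1685 0.1757]
   -0.046 15 [-0.0055  0.0056] [0.1695 0.1757]
   -0.042 12 [-0.0033  0.005 ] [0.1709 0.1755]
   -0.038 15 [-0.0039  0.0055] [0.1674 0.1765]
   -0.034 14 [-0.0045  0.0057] [0.1691 0.1755]
   -0.03 31 [-0.0115  0.007 ] [0.1686 0.1836]
   -0.026 5 [-0.0091  0.0073] [0.1771 0.1831]
side0 -1 159 X [-0.06   -0.0535 -0.0458] Y [-0.0192  0.0188] z [0.093  0.1029 0.1091]
   V [0.0001 0.0915] 0.0015236946172788766
side0 1 135 X [0.0437 0.0498 0.0582] Y [-0.0189  0.0189] z [0.0927 0.1017 0.1096]
   V [0.0005 0.0915] 0.0014760617185997445
top0 -1 145 X [-0.0597 -0.0534 -0.0462] Y [-0.019   0.0206] z [0.0897 0.1021 0.1095]
   V [0.0004 0.0913] 0.0019305994673701104
top0 1 139 X [0.0441 0.0511 0.058 ] Y [-0.0174  0.0203] z [0.0923 0.1017 0.1099]
   V [0.0005 0.0917] 0.0018011947353005827
```

```bash
python3 -m pendant '[[[-1,0.4,-20,0,0,0],[-1,0.4,-40,0,0,0],[-1,0.4,-52,0,0,0],[-1,0.4,-60,0,0,0],[-1,0.4,-63,0,0,0],[-1,0.4,-65,0,0,0],[-1,0.4,-65,0,0,0]]]';python3 -m pendant '[[[0,0,-0.7,0,0,0],[0,0,-1.5,0,0,0],[0,0,-2,0,0,0],[0,0,-2,0,0,0],[0,0,-2,0,0,0]]]'
```

```text
clock: 16.25
tool_pos: [0.5126, -0.1992, 0.0846]
orientation: [180.0, 0.0, 94.3]
force: [0.2, -0.0, -2.1]
opening: 0.0434
clock: 16.88
tool_pos: [0.5125, -0.1992, 0.0826]
orientation: [180.0, 0.0, 94.3]
force: [-0.1, 0.2, 0.9]
opening: 0.0433
```

```bash
python3 -m pendant '[[[0,0,-0.5,0,0,0],[0,0,-0.5,0,0,0],[0,0,-0.5,0,0,0]]]'; python3 - <<'E'
from h import *
s=snap('side','side3'); crop(s,270,210,440,350,4,'c3')
E
```

```text
clock: 17.25
tool_pos: [0.5125, -0.1992, 0.0825]
orientation: [180.0, 0.0, 94.3]
force: [-3.2, 0.9, 5.6]
opening: 0.043
```

View pics/c3.png

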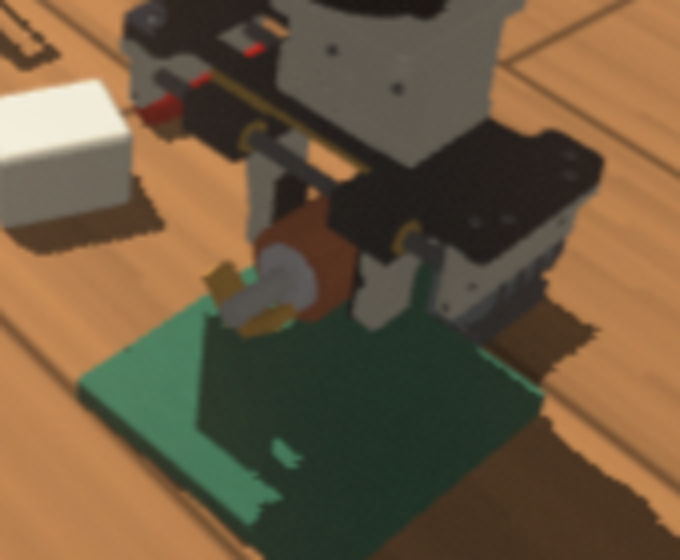

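The arbor sits in the near V at crop (245,300), and z has stopped at 0.0825 with the force turned upward. I ease off, open and withdraw.

```bash
python3 -m pendant '[[[0,0,0.5,0,0,0],[0,0,0.5,0,0,0]]]'; python3 -m pendant '[[[0,0,0,0,0,0],[0,0,0,0,0,0],[0,0,0,0,0,0],[0,0,0,0,0,0],[0,0,0,0,0,0],[0,0,0,0,0,0],[0,0,0,0,0,0]]]' -1; python3 -m pendant '[[[0,0,10,0,0,0],[0,0,30,0,0,0],[0,0,60,0,0,0],[0,0,110,0,0,0],[0,0,160,0,0,0],[-10,60,180,0,0,0],[-20,120,180,0,0,0],[-20,180,180,0,0,0],[-20,180,180,0,0,0],[-20,180,180,0,0,0]]]' -1;python3 - <<'E'
from h import *
s=snap('side','side4'); t=snap('top','top4')
print(get_obs()['opening'])
a=cv2.resize(s['pixels'][210:350,270:440,::-1],(510,420));b=cv2.resize(t['pixels'][160:260,330:415,::-1],(280,330))
c=np.zeros((420,790,3),np.uint8);c[:,:510]=a;c[:330,510:]=b;cv2.imwrite('pics/c4.png',c)
e=np.array([np.cos(np.deg2rad(4.3)),np.sin(np.deg2rad(4.3))]);n=np.array([-e[1],e[0]]);c=np.array([.5143,-.1996])
for q in(s,t):
    Q=cloud(q).reshape(-1,3);X=(Q[:,:2]-c)@e;Y=(Q[:,:2]-c)@n;z=Q[:,2]
    k=(abs(X)<.07)&(abs(Y)<.03)&(z>.07)&(z<.14)
    hsv=cv2.cvtColor(q['pixels'],cv2.COLOR_RGB2HSV).reshape(-1,3)
    d=k&(z>.112)&(abs(Y)<.012); print('drum X',np.percentile(X[d],[2,98]),'top z',np.percentile(z[d],98))
    for lo,hi in((-.068,-.047),(-.045,-.028),(.028,.045),(.047,.068)):
        j=k&(X>lo)&(X<hi)&(abs(Y)<.01)&(hsv[:,1]<80); 
        if j.sum()>3: print(lo,j.sum(),'X',np.percentile(X[j],[3,97]).round(4),'Y',np.median(Y[j]).round(4),'z',np.percentile(z[j],95).round(4))
E
```

```text
clock: 17.55
tool_pos: [0.5125, -0.1992, 0.0825]
orientation: [180.0, 0.0, 94.3]
force: [-0.8, 0.3, 3.1]
opening: 0.0434
clock: 18.42
tool_pos: [0.5124, -0.1991, 0.0823]
orientation: [-180.0, -0.0, 94.2]
force: [-0.4, 0.6, 0.9]
opening: 0.0873
clock: 19.68
tool_pos: [0.4924, -0.0189, 0.263]
orientation: [180.0, -0.0, 94.3]
force: [-0.0, -1.1, -0.3]
opening: 0.0879
0.08736655319209742
drum X [-0.02970687  0.02242785] top z 0.12368947319439932
-0.068 159 X [-0.0636 -0.0475] Y -0.0015 z 0.1071
-0.045 130 X [-0.044  -0.0282] Y -0.0027 z 0.1149
0.028 18 X [0.0378 0.0446] Y -0.0023 z 0.1076
0.047 49 X [0.0476 0.0606] Y -0.0027 z 0.1074
drum X [-0.0292192   0.02521883] top z 0.12492267919707783
-0.068 55 X [-0.0633 -0.0483] Y 0.0017 z 0.1076
-0.045 68 X [-0.0445 -0.0282] Y 0.0021 z 0.1158
0.028 52 X [0.0289 0.0449] Y 0.0019 z 0.1087
0.047 38 X [0.0474 0.06  ] Y 0.0018 z 0.108
```

View pics/c4.png

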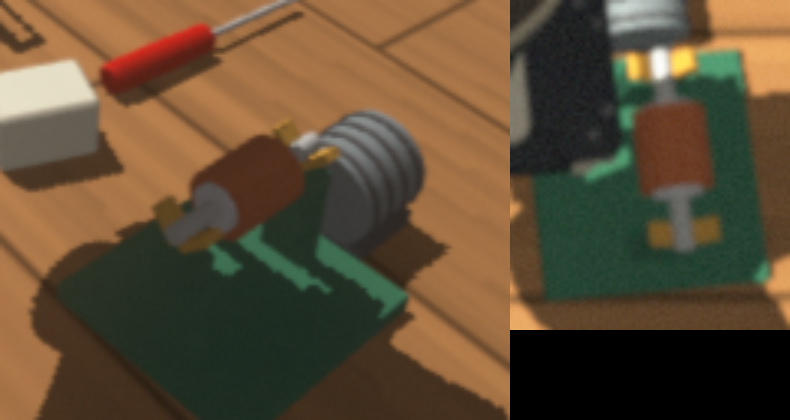

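The arbor lies level in both Vs. Its centre is about 0.5 mm from the bearings' middle, and both ends are at the same height.

```bash
python3 -c "
from plant import *
print(close_job())"
```

```text
the job is handed in; nothing more can be done
None
```

The sanding drum is in the sander's two brass V bearings, the gripper has let go, and the job was handed in at about 20 s of the 53 s allowed.

- **Keeper:** I gripped the drum from above, raised it 3 mm and moved it across. It pressed the orange keeper onto its stop about 55 mm across from rest. The force went from about 6 N to 11.6 N with no further travel, so it was never near the 18 N limit.
- **Lift-out:** Readings stayed between 8.7 and 11.6 N while I lifted it past the noses. The keeper let go at about 31 mm of lift, as described.
- **Set-down:** I lowered it until it touched, with a peak reading of about 5.6 N upward. Then I eased off to about 3 N, opened the gripper and withdrew.
- **Last checks:** Both cameras show the arbor level in both Vs and centred to within about 1 mm. The two cameras differ by about 4 mm sideways, one reading about -2 mm and the other +2 mm. I put that down to camera calibration and each seeing only one side of the arbor.
- **Not checked:** The stone and screwdriver look undisturbed in the last picture. The jar was not in it; the arm only crossed that area well above the jar.

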